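# Block up the gaps in a repaired drone's shipping carton

### The job

The repaired drone is packed in the open carton with its controller and battery, but two gaps are left in the row where the battery sits. Fill the longer gap with the long 90 mm high foam block and the shorter gap with the short one, each upright, lengthwise along the row and fully down on the carton's floor, so that nothing can shift in transit; then let go.

Things in the scene. Friction and masses are not known exactly. Their poses are not given: they have to be found in the camera images.
- block_long: Stiff pale grey-white packing-foam block, 104 long x 46 wide x 90 high, about 45 g, standing upright on the mat among other foam offcuts. Origin: centre of its underside; x along its 104 length, y across its 46 width, z up. Grip it across the 46 width near its top.
- block_short: Stiff pale grey-white packing-foam block, 64 long x 46 wide x 90 high, about 30 g, standing upright on the mat among other foam offcuts. Origin: centre of its underside; x along its 64 length, y across its 46 width, z up. Grip it across the 46 width near its top. The other two offcuts (a 90 x 74 x 32 slab and a 100 x 24 x 45 strip) are not for this job.
- gap_long (a point): Middle of the longer gap, on the carton's inner floor (5 mm above the table), z up. Gap: 120 mm along x, 60 along y; battery at its +x end, carton wall at the other. On both y sides lie packed goods 84 wide and at most 45 high; the rim is 90 above the floor, so a seated block ends level with the rim and its upper 45 mm is free for fingers.
- gap_short (a point): Middle of the shorter gap, on the carton's inner floor (5 mm above the table), z up. Gap: 80 mm along x, 60 along y; battery at its -x end, carton wall at the other. In line with the longer gap, centres 144 mm apart, the battery (40 long, 44 high) between. Carton: 254 x 244 x 95 outside, 5 mm walls, fixed; the goods in it are loose.
There are look-alikes about, which are no part of the job. Leave any purple look-alike of the block_short alone. What is shaped like the block_long but green is not meant.

How it is judged:
By the outcome, as a careful person would: the job done as asked, in the order asked, and still so for the second after the job is handed in, with the robot touching nothing.
It also fails if it takes over 56 s, if anything falls off the work surface, if the arm or the gripper's body presses on something with over 40 N, if the wrist force passes 120 N, or if a joint passes its speed limit or range.

### The arm

A 7-joint arm with a two-finger parallel gripper is mounted at the origin on the work surface. World frame = base frame: x ahead of the robot, y to its left, z up, the work surface at z = 0. Lengths are in m, angles in rad, forces in N, time in s.
With the tool pointing down it reaches from about 0.4 to 0.875 m from the base axis. Payload 4.4 kg.
Tool frame: the origin (TCP) lies at the very end of the fingers, on their centre line; the grasp point (between the pads) lies 19 mm behind it (bot.hold_point_z is the distance from the TCP to the grasp point, in m); z points along the fingers, y is the line along which they close (so a half turn about z gives the same grasp; the last joint's range is limited). The gripper opens to 85 mm and grips with 20 to 120 N. Pads are 22 mm wide; open, the fingers measure 114 mm over their backs; the gripper's body (76 mm by 85 mm) begins 54 mm behind the grasp point. The pads swing forward as they close: fully open they stand 13 mm farther back than shut.
Start: joints at [-1.206, 0.628, 0.038, 1.517, -0.027, 0.996, -0.02], TCP at [0.271, 0.591, 0.231] pointing down, gripper open.
Joint ranges: [-3.06, 3.06], [-0.37, 2.12], [-1.25, 1.32], [0.18, 2.47], [-1.1, 4.24], [0.23, 1.98], [-2.94, 2.94]. Speed limits (rad/s): [2.57, 2.57, 3.14, 3.14, 3.14, 3.14, 3.14].

### API

Orientations are given as a unit quaternion [w, x, y, z].
In Python, from rig import bot, optics gives the robot as it stands.
- The arm moves only by the tool arm_command, never from a script. Its argument "commands" is a list of rows, each an object of numbers: "dx", "dy", "dz": the shift along the tool's x, y, z in mm; "turn": the turn about the tool's z in degrees. In form: [{"dx": .., "dy": .., "dz": .., "turn": ..}, ...]. A call has 1 to 8 rows; each row is the pose to reach, as a shift and turn from the pose commanded when the call began, along the tool's axes at that moment; what a row does not reach only later rows make up. A row lasts 1/8 s, in which the tool goes at most 62.5 mm and 10.7 degrees, less where a joint would pass 70% of its speed; a pose out of reach is approached as far as the arm can. A call with a gripper value outside its range is refused whole. "gripper" is the opening, from 0 (shut) to 1 (fully open), set as the call begins (left out, the last holds). The fingers move at their own pace and stop on an object; the grip force is fixed at half the most. Time passes only in rows, so rows that repeat a pose let the fingers close. It gives the time, the measured TCP pose, the force, the opening and the grip force at its end, in the units of the state.
- bot.sense(): the state, without advancing time (a new reading comes with each control period).
- optics.snapshot(name): name is "scene" or "side" or "wrist"; returns a dict with "img" (384x512x3 uint8, red, green, blue), "K" (3x3 intrinsics, pixels), "k1" (the pictures are not rectified: a ray, as slopes to the right and down, at radius r is drawn at 1 + k1 r^2 times it, then the intrinsics apply), "R" (3x3) and "t" (3): a world point X has camera coordinates R X + t; the wrist camera has in their place "hand_eye" (4x4, takes a point from camera to tool coordinates, whose origin is the TCP and whose axes are the flange's). Camera axes: x right, y down, z forward; pixel columns grow to the right and rows downward; lengths in m; the calibration is good to about 2 mm. A picture is of the moment at which its call begins: read the wrist's pose just before it. There is no depth.
- bot.close_job(): hands the job in; it is judged then, once.
The state is a dict: "time_s": time; "qpos": joint angles; "joint_velocities": joint speeds; "joint_efforts": joint torques, N m; "ee_pos": TCP position; "ee_rot": TCP orientation; "contact_force": force on the tool from outside, world axes, zero at the start; "wrist_torque": the same for the moment, N m; "finger_gap": finger opening in m; "finger_force": force on a finger pad.
Only numpy, scipy, OpenCV 4.12 (cv2) and the standard library are available. Lean on these libraries where they do the work, as an engineer would, in place of code of your own. Each camera call takes 0.05 s, during which the arm holds its last target. There are 200 camera calls.

## Working session

There is one attempt and no reset: what is moved stays moved. The work goes in short steps, Python scripts to look and compute and a tool call to move; the robot and the scene stay as the last step left them, time stands still between calls to the robot, and variables do not carry over. Pictures are saved under pics/ and viewed, at most 10 in all, crops included, and the job is handed in when it is done.

Besides the shell and the picture viewer there is one more tool, called after ">>>" as name(argument=value, ...) on one line, values as JSON. arm_command: Moves the arm, as the interface text tells. Its arguments: {"type":"object","properties":{"commands":{"type":"array"},"gripper":{"type":"number"}},"required":["commands"]}

```bash
mkdir -p pics; ls
python3 - <<'E'
from rig import bot, optics
import cv2,json,numpy as np,pickle
s=bot.sense();print(s['time_s'],s['ee_pos'],s['ee_rot'],s['finger_gap'])
d={}
for n in("scene","side","wrist"):
    o=optics.snapshot(n);d[n]=o
    print(n,o['K'].tolist() if hasattr(o['K'],'tolist') else o['K'],o['k1'],o.get('R'),o.get('t'),o.get('hand_eye'))
pickle.dump(d,open('d0.pkl','wb'))
cv2.imwrite('pics/a.png',cv2.resize(d['scene']['img'][:,:,::-1],(800,600),interpolation=cv2.INTER_CUBIC))
cv2.imwrite('pics/b.png',cv2.resize(d['side']['img'][:,:,::-1],(800,600),interpolation=cv2.INTER_CUBIC))
E
```

```text
pics
0.0 [0.27112572 0.59003154 0.23036593] [-2.10753788e-04  2.13728327e-01  9.76892637e-01 -9.66322878e-04] 0.08558223056589516
scene [[488.45157267166735, 0.0, 246.54205822882545], [0.0, 488.45157267166735, 190.9845360972795], [0.0, 0.0, 1.0]] -0.04863080404882997 [[ 0.80300738  0.59593298 -0.00656   ]
 [ 0.44736972 -0.61002081 -0.65401448]
 [-0.39375053  0.52224371 -0.75645358]] [-0.35605506 -0.23892699  1.61588383] None
side [[369.03676461537907, 0.0, 263.05801257631384], [0.0, 369.03676461537907, 192.68162490855346], [0.0, 0.0, 1.0]] -0.0009278540366687494 [[ 0.87317197 -0.48737562  0.00597648]
 [-0.23808615 -0.43718533 -0.8672854 ]
 [ 0.42530659  0.75586638 -0.49777536]] [-0.45704681  0.12626474  0.98421735] None
wrist [[294.0167534327216, 0.0, 251.73984364068448], [0.0, 294.0167534327216, 184.23429090913456], [0.0, 0.0, 1.0]] -0.06135694425307254 None None [[ 5.06337607e-04 -9.47139364e-01 -3.20822020e-01  8.23545506e-02]
 [ 9.99999829e-01  3.86082707e-04  4.38446809e-04  9.90306173e-04]
 [-2.91406398e-04 -3.20822187e-01  9.47139398e-01 -1.42488811e-01]
 [ 0.00000000e+00  0.00000000e+00  0.00000000e+00  1.00000000e+00]]
```

View pics/a.png

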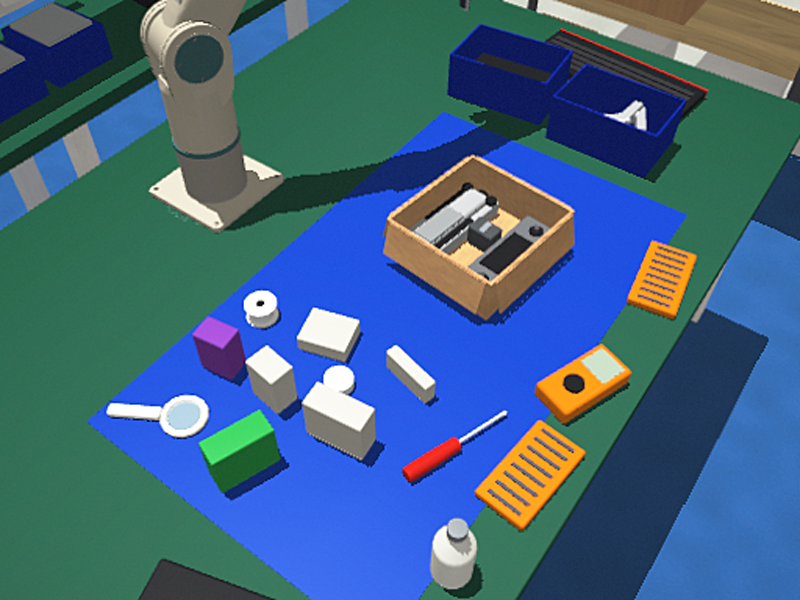

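View pics/b.png

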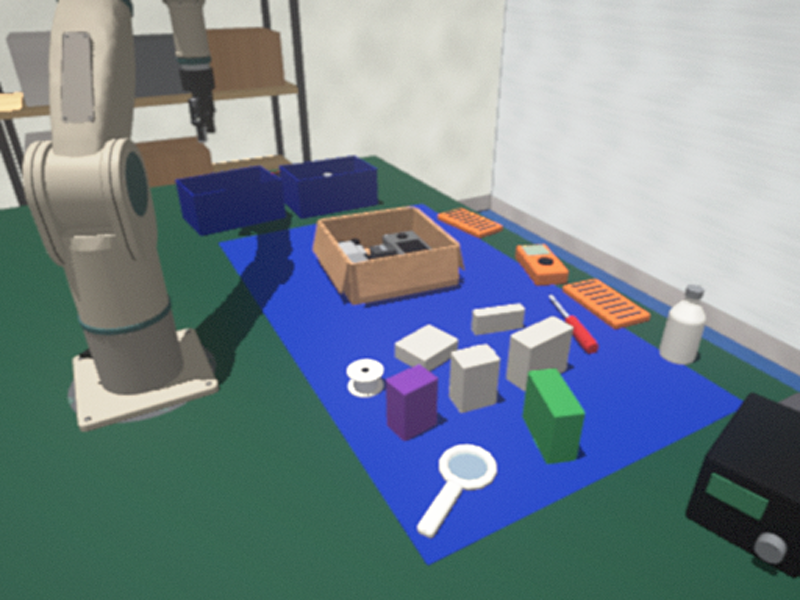

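The pale candidates in the scene view (800-px scale) are the tall short block at (271,378), the tall long block at (340,420), the slab at (329,333) and the strip at (410,373). Purple (219,348) and green (240,450) are look-alikes. The two tall pale ones fit the description, and I'll confirm them in an enlarged crop.

Run:
```python
import pickle,cv2
d=pickle.load(open('d0.pkl','rb'));im=d['scene']['img'][:,:,::-1]
for n,(x0,y0,x1,y1) in dict(c=(145,210,265,310),e=(240,95,375,210)).items():
    c=cv2.resize(im[y0:y1,x0:x1],None,fx=5,fy=5,interpolation=cv2.INTER_CUBIC);cv2.imwrite(f'pics/{n}.png',c)
```

```text
(no output)
```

View pics/c.png

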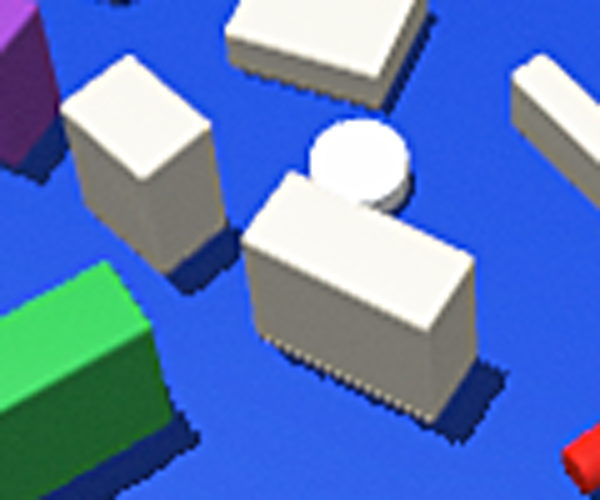

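View pics/e.png

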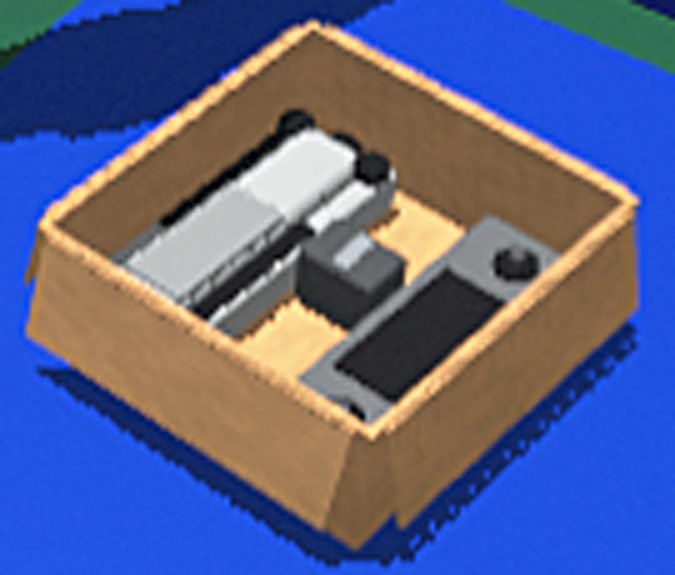

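The crop confirms it: short pale block, top corners at (128,57),(210,123),(145,178),(63,108); long pale block at (292,173),(473,260),(430,328),(243,240). Carton rim corners are (315,22),(637,203),(370,435),(43,220), with the battery top near (350,265).

```bash
cat > h.py <<'E'
import numpy as np,cv2
from scipy.spatial.transform import Rotation as Ro
def ray(o,uv,pose=None):
    K=np.array(o['K']);uv=np.atleast_2d(np.array(uv,float))
    p=cv2.undistortPoints(uv[:,None],K,np.array([o['k1'],0,0,0.]))[:,0]
    v=np.c_[p,np.ones(len(p))]
    if pose is None:
        R,t=np.array(o['R']),np.array(o['t']);return v@R,-R.T@t
    H=np.array(o['hand_eye']);Rt=Ro.from_quat(np.roll(pose[1],-1)).as_matrix()
    return v@(Rt@H[:3,:3]).T,Rt@H[:3,3]+pose[0]
def plane(o,uv,z,pose=None):
    v,c=ray(o,uv,pose);s=(z-c[2])/v[:,2];return (c+v*s[:,None])[:,:2]
def rect(P,):
    P=np.array(P);c=P.mean(0);e=P[1]-P[0]+P[2]-P[3];f=P[3]-P[0]+P[2]-P[1]
    return c.round(4),[(round(np.linalg.norm(x)/2,4),round(np.degrees(np.arctan2(x[1],x[0])),1)) for x in(e,f)]
E
python3 - <<'E'
from h import *;import pickle
d=pickle.load(open('d0.pkl','rb'));o=d['scene']
g=lambda p,x0,y0:(np.array(p)+.5)/5-.5+[x0,y0]
print('short',rect(plane(o,g([(128,57),(210,123),(145,178),(63,108)],145,210),.09)))
print('long',rect(plane(o,g([(292,173),(473,260),(430,328),(243,240)],145,210),.09)))
print('carton',rect(plane(o,g([(315,22),(637,203),(370,435),(43,220)],240,95),.095)))
print('batt',plane(o,g([(325,235),(404,265),(372,300),(298,265)],240,95),.049))
E
```

```text
short (array([ 0.455, -0.323]), [(np.float64(0.0608), np.float64(-6.3)), (np.float64(0.0431), np.float64(-95.5))])
long (array([ 0.5918, -0.3184]), [(np.float64(0.1012), np.float64(7.7)), (np.float64(0.0426), np.float64(-81.7))])
carton (array([0.5444, 0.1629]), [(np.float64(0.2422), np.float64(-7.3)), (np.float64(0.2491), np.float64(-97.0))])
batt [[0.52468331 0.18425009]
 [0.57638472 0.19010619]
 [0.57640716 0.15359461]
 [0.52551262 0.15275856]]
```

>>> arm_command(commands=[{"dx": -51,"dy": -28,"dz": -9,"turn": 9},{"dx": -103,"dy": -56,"dz": -18,"turn": 18},{"dx": -154,"dy": -85,"dz": -26,"turn": 27},{"dx": -205,"dy": -113,"dz": -35,"turn": 36},{"dx": -257,"dy": -141,"dz": -44,"turn": 45},{"dx": -308,"dy": -170,"dz": -53,"turn": 54},{"dx": -360,"dy": -198,"dz": -61,"turn": 63},{"dx": -411,"dy": -226,"dz": -70,"turn": 72}], gripper=1)

```text
time_s: 1.15
ee_pos: [0.5512, 0.2121, 0.3015]
ee_rot: [-0.0, 0.749, 0.663, -0.0]
contact_force: [-0.3, 0.7, -0.1]
finger_gap: 0.0853
finger_force: 0.0
```

>>> arm_command(commands=[{"dx": 0,"dy": 0,"dz": 0,"turn": 0},{"dx": 0,"dy": 0,"dz": 0,"turn": 0}])

```text
time_s: 1.4
ee_pos: [0.5499, 0.2143, 0.3008]
ee_rot: [-0.001, 0.747, 0.665, -0.0]
contact_force: [-1.3, 0.7, -0.0]
finger_gap: 0.0855
finger_force: 0.0
```

```bash
cat > look.py <<'E'
import sys,pickle,cv2
from rig import bot,optics
s=bot.sense();o=optics.snapshot('wrist');o['pose']=(s['ee_pos'],s['ee_rot'])
print(s['time_s'],s['ee_pos'],s['ee_rot'],s['joint_velocities'].max() if hasattr(s['joint_velocities'],'max') else max(s['joint_velocities']))
pickle.dump(o,open(sys.argv[1]+'.pkl','wb'))
cv2.imwrite(f'pics/{sys.argv[1]}.png',cv2.resize(o['img'][:,:,::-1],(768,576),interpolation=cv2.INTER_CUBIC))
E
python3 look.py w1
```

```text
1.4 [0.54985085 0.21429746 0.30081428] [-7.08912651e-04  7.46827429e-01  6.65017436e-01 -3.13169533e-04] 0.0062034198686454385
```

View pics/w1.png

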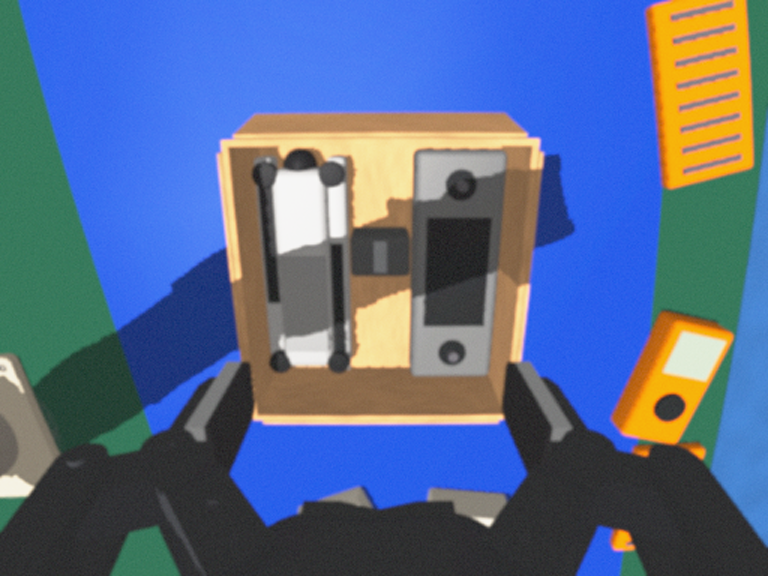

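The wrist view shows the carton seen from above with the row vertical in the picture. The battery top spans (354,228)–(409,275), the short gap lies above it (+y) and the long gap below (−y), with the near floor edge at row 367 and the rim at about 143 and 418.

Run:
```python
from h import *;import pickle
o=pickle.load(open('w1.pkl','rb'));P=o['pose'];g=lambda p:(np.array(p)+.5)/1.5-.5
f=lambda n,p,z:print(n,plane(o,g(p),z,P).round(4).tolist())
f('near floor L,R',[(351,367),(412,367)],.005)
f('drone side edge at floor (far, near)',[(353,160),(353,215)],.005)
f('ctrl edge top',[(416,152),(412,375)],.035)
f('rim near mid-wall',[(258,418),(506,418)],.095)
f('rim far mid-wall',[(228,143),(538,143)],.095)
f('far inner floor',[(355,149),(414,149)],.095)
f('batt top',[(354,228),(409,228),(409,275),(354,275)],.049)
```

```text
near floor L,R [[0.5002, 0.0464], [0.5687, 0.0385]]
drone side edge at floor (far, near) [[0.5325, 0.2711], [0.5254, 0.2177]]
ctrl edge top [[0.5914, 0.2733], [0.5672, 0.0466]]
rim near mid-wall [[0.4173, 0.0529], [0.6506, 0.0259]]
rim far mid-wall [[0.4447, 0.3006], [0.6805, 0.2734]]
far inner floor [[0.5408, 0.2843], [0.5855, 0.2792]]
batt top [[0.5282, 0.2137], [0.578, 0.208], [0.5738, 0.163], [0.5223, 0.169]]
```

>>> arm_command(commands=[{"dx": -58,"dy": 11,"dz": 0,"turn": 8},{"dx": -116,"dy": 23,"dz": 0,"turn": 17},{"dx": -175,"dy": 34,"dz": 0,"turn": 25},{"dx": -233,"dy": 46,"dz": 0,"turn": 33},{"dx": -291,"dy": 57,"dz": 10,"turn": 42},{"dx": -349,"dy": 69,"dz": 20,"turn": 50},{"dx": -407,"dy": 80,"dz": 30,"turn": 58},{"dx": -465,"dy": 92,"dz": 40,"turn": 67}])

```text
time_s: 2.45
ee_pos: [0.5886, -0.2579, 0.2604]
ee_rot: [-0.001, 0.99, 0.142, 0.0]
contact_force: [0.5, 0.3, 0.8]
finger_gap: 0.0851
finger_force: 0.0
```

>>> arm_command(commands=[{"dx": -8,"dy": -58,"dz": 10,"turn": 8},{"dx": -8,"dy": -58,"dz": 10,"turn": 8},{"dx": -8,"dy": -58,"dz": 10,"turn": 8}])

```text
time_s: 2.82
ee_pos: [0.5647, -0.203, 0.251]
ee_rot: [-0.001, 0.997, 0.075, 0.0]
contact_force: [0.3, -0.4, -0.2]
finger_gap: 0.0857
finger_force: 0.0
```

```bash
python3 look.py w2
```

```text
2.825 [ 0.56465327 -0.20304509  0.25102916] [-5.28430211e-04  9.97184795e-01  7.49813589e-02  4.01900856e-05] 0.020242836914224658
```

View pics/w2.png

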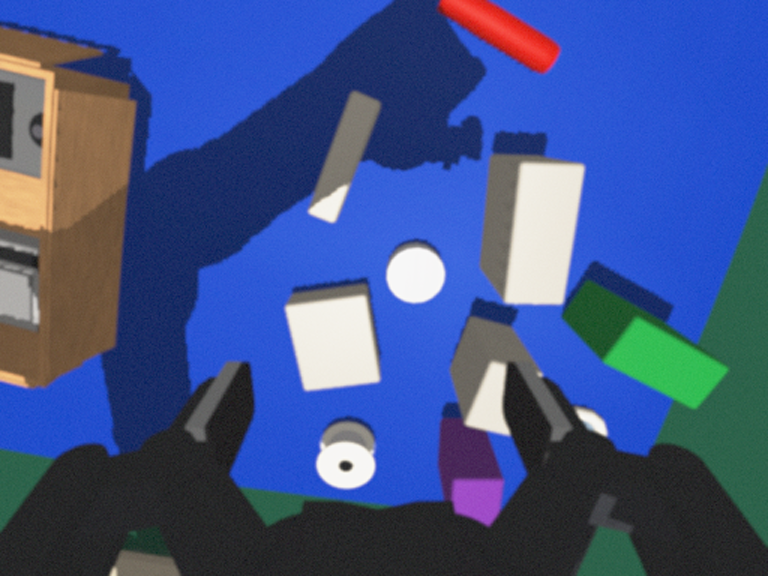

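The view is offset because I got the sign of one dy wrong. It still shows the long block's top at (520,163),(584,163),(563,304),(505,303), clear of the green look-alike.

```bash
cat > go.py <<'E'
from h import *
def delta(pose,tgt):
    R=Ro.from_quat(np.roll(pose[1],-1)).as_matrix();a=np.degrees(np.arctan2(R[1,1],R[0,1]))
    return 'a %.1f'%a,(R.T@(np.array(tgt)-pose[0])*1000).round(1)
E
python3 - <<'E'
from go import *;import pickle
o=pickle.load(open('w2.pkl','rb'));P=o['pose'];g=lambda p:(np.array(p)+.5)/1.5-.5
r=rect(plane(o,g([(520,163),(584,163),(563,304),(505,303)]),.09,P));print(r)
print(plane(o,g([(500,362),(470,425)]),.09,P))
print(delta(P,[*r[0],.15]))
E
```

```text
(array([ 0.5927, -0.3166]), [(np.float64(0.0441), np.float64(-81.6)), (np.float64(0.1024), np.float64(-172.0))])
[[ 0.49009991 -0.31017362]
 [ 0.42871195 -0.29997576]]
('a -81.4', array([ 10.7, 116.6, 100.9]))
```

>>> arm_command(commands=[{"dx": 5,"dy": 58,"dz": 20,"turn": 0.5},{"dx": 11,"dy": 117,"dz": 50,"turn": 0.5},{"dx": 11,"dy": 117,"dz": 80,"turn": 0.5},{"dx": 11,"dy": 117,"dz": 120,"turn": 0.5},{"dx": 11,"dy": 117,"dz": 160,"turn": 0.5},{"dx": 11,"dy": 117,"dz": 185,"turn": 0.5},{"dx": 11,"dy": 117,"dz": 191,"turn": 0.5},{"dx": 11,"dy": 117,"dz": 191,"turn": 0.5}])

```text
time_s: 3.88
ee_pos: [0.5923, -0.3199, 0.0609]
ee_rot: [0.0, 0.998, 0.069, 0.0]
contact_force: [0.2, -0.0, 0.6]
finger_gap: 0.0851
finger_force: 0.0
```

>>> arm_command(commands=[{"dz": 0},{"dz": 0},{"dz": 0},{"dz": 0},{"dz": 0},{"dz": 0}], gripper=0)

```text
$.commands[0]: bad value
```

>>> arm_command(commands=[{"dx": 0,"dy": 0,"dz": 0,"turn": 0},{"dx": 0,"dy": 0,"dz": 0,"turn": 0},{"dx": 0,"dy": 0,"dz": 0,"turn": 0},{"dx": 0,"dy": 0,"dz": 0,"turn": 0},{"dx": 0,"dy": 0,"dz": 0,"turn": 0},{"dx": 0,"dy": 0,"dz": 0,"turn": 0}], gripper=0)

```text
time_s: 4.62
ee_pos: [0.5922, -0.3197, 0.0617]
ee_rot: [0.0, 0.998, 0.068, 0.001]
contact_force: [-0.0, 0.9, 6.3]
finger_gap: 0.045
finger_force: 61.4
```

>>> arm_command(commands=[{"dx": 0,"dy": 0,"dz": -40,"turn": 0},{"dx": 0,"dy": 0,"dz": -95,"turn": 0},{"dx": 1,"dy": -30,"dz": -150,"turn": -8},{"dx": 2,"dy": -80,"dz": -165,"turn": -18},{"dx": 3,"dy": -135,"dz": -165,"turn": -28},{"dx": 4,"dy": -190,"dz": -165,"turn": -38},{"dx": 5,"dy": -245,"dz": -165,"turn": -48},{"dx": 5,"dy": -300,"dz": -165,"turn": -58}])

```text
time_s: 5.62
ee_pos: [0.5555, -0.0201, 0.2257]
ee_rot: [0.0, 0.838, 0.546, 0.0]
contact_force: [1.3, 0.9, -0.7]
finger_gap: 0.0452
finger_force: 61.4
```

Run:
```python
from go import *;from rig import bot
s=bot.sense();print(s['time_s'],s['ee_pos'],delta((s['ee_pos'],s['ee_rot']),[.540,.103,.22]),s['finger_gap'],s['finger_force'])
```

```text
5.625 [ 0.55545108 -0.02005677  0.22571577] ('a -23.9', array([106.3, -63.9,   5.7])) 0.04517717116948912 61.358492374420166
```

>>> arm_command(commands=[{"dx": 45,"dy": -27,"dz": 0,"turn": -9},{"dx": 90,"dy": -54,"dz": 0,"turn": -17},{"dx": 106,"dy": -64,"dz": 0,"turn": -17.3},{"dx": 106,"dy": -64,"dz": 0,"turn": -17.3},{"dx": 106,"dy": -64,"dz": 0,"turn": -17.3}])

```text
time_s: 6.25
ee_pos: [0.5411, 0.0987, 0.2255]
ee_rot: [0.001, 0.749, 0.662, -0.0]
contact_force: [-0.4, -0.2, -0.5]
finger_gap: 0.0452
finger_force: 61.3
```

```bash
python3 look.py w3
python3 - <<'E'
from go import *;from rig import bot
s=bot.sense();print(delta((s['ee_pos'],s['ee_rot']),[.540,.103,.065]))
E
```

```text
6.25 [0.54112722 0.09871737 0.22549953] [ 7.70602123e-04  7.49395450e-01  6.62122168e-01 -3.17708235e-04] 0.0129142440244801
('a -7.1', array([  4.4,  -1.8, 160.5]))
```

View pics/w3.png

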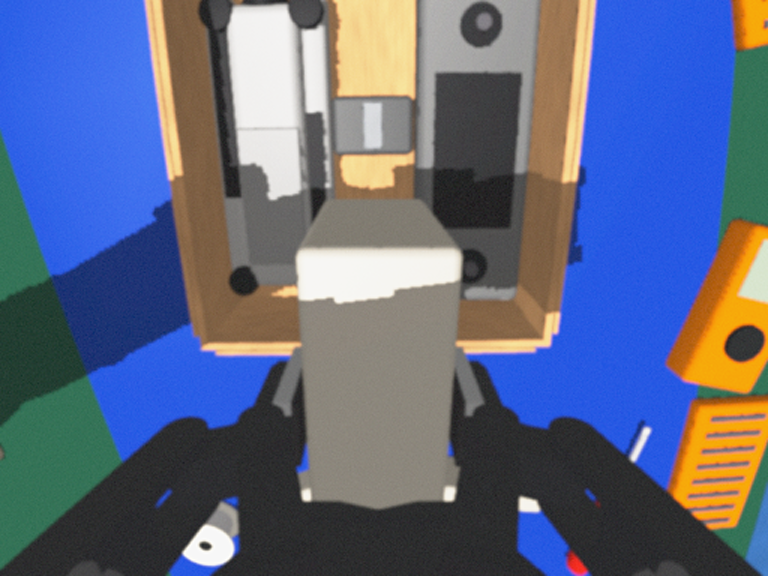

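The block sits aligned over the row, with its lower front edge at (318,200)–(423,200). The battery's near edge is at (334,153)–(412,153) and the gap sides are at columns of about 332 and 415.

Run:
```python
from go import *;import pickle
o=pickle.load(open('w3.pkl','rb'));P=o['pose'];g=lambda p:(np.array(p)+.5)/1.5-.5
R=Ro.from_quat(np.roll(P[1],-1)).as_matrix()
def f(n,p,z):
    q=plane(o,g(p),z,P);print(n,(((np.c_[q,np.full(len(q),P[0][2])]-P[0])@R)[:,:2]*1000).round(1).tolist())
zt=P[0][2]
f('blk bottom front',[(318,200),(423,200)],zt-.061)
f('blk top front',[(300,250),(461,250)],zt+.029)
f('batt top near',[(334,153),(412,153)],.049)
f('batt top far',[(334,97),(412,97)],.049)
f('goods L, R side floor',[(334,182),(414,182),(335,60),(416,60)],.005)
f('rim near',[(205,347),(555,345)],.095)
```

```text
blk bottom front [[51.8, -27.0], [51.8, 21.4]]
blk top front [[52.6, -20.3], [52.6, 22.6]]
batt top near [[66.7, -30.0], [66.7, 24.7]]
batt top far [[103.7, -29.0], [103.8, 23.8]]
goods L, R side floor [[41.5, -34.8], [41.5, 30.2], [133.0, -31.6], [133.1, 29.6]]
rim near [[-61.0, -120.0], [-59.6, 124.5]]
```

>>> arm_command(commands=[{"dx": 4.5,"dy": -2,"dz": 20,"turn": -0.5},{"dx": 4.5,"dy": -2,"dz": 50,"turn": -0.5},{"dx": 4.5,"dy": -2,"dz": 80,"turn": -0.5},{"dx": 4.5,"dy": -2,"dz": 105,"turn": -0.5},{"dx": 4.5,"dy": -2,"dz": 125,"turn": -0.5},{"dx": 4.5,"dy": -2,"dz": 140,"turn": -0.5},{"dx": 4.5,"dy": -2,"dz": 150,"turn": -0.5},{"dx": 4.5,"dy": -2,"dz": 154,"turn": -0.5}])

```text
time_s: 7.3
ee_pos: [0.5394, 0.1054, 0.071]
ee_rot: [0.0, 0.746, 0.666, -0.0]
contact_force: [-0.6, 0.1, -0.1]
finger_gap: 0.045
finger_force: 61.3
```

>>> arm_command(commands=[{"dx": 0,"dy": 0,"dz": 3,"turn": 0},{"dx": 0,"dy": 0,"dz": 5,"turn": 0},{"dx": 0,"dy": 0,"dz": 5,"turn": 0}])

```text
time_s: 7.68
ee_pos: [0.5397, 0.1059, 0.0667]
ee_rot: [0.0, 0.745, 0.667, 0.0]
contact_force: [-0.8, -0.5, 0.9]
finger_gap: 0.0454
finger_force: 61.2
```

>>> arm_command(commands=[{"dx": 0,"dy": 0,"dz": 1.5,"turn": 0},{"dx": 0,"dy": 0,"dz": 1.5,"turn": 0}])

```text
time_s: 7.92
ee_pos: [0.5396, 0.1059, 0.0665]
ee_rot: [-0.0, 0.745, 0.667, 0.001]
contact_force: [-3.6, -0.7, 13.8]
finger_gap: 0.0452
finger_force: 62.6
```

>>> arm_command(commands=[{"dx": 0,"dy": 0,"dz": 0,"turn": 0},{"dx": 0,"dy": 0,"dz": 0,"turn": 0},{"dx": 0,"dy": 0,"dz": 0,"turn": 0},{"dx": 0,"dy": 0,"dz": 0,"turn": 0},{"dx": 0,"dy": 0,"dz": 0,"turn": 0}], gripper=1)

```text
time_s: 8.55
ee_pos: [0.5393, 0.1058, 0.0647]
ee_rot: [-0.0, 0.745, 0.667, -0.0]
contact_force: [-0.3, -0.2, -0.6]
finger_gap: 0.0851
finger_force: 0.0
```

>>> arm_command(commands=[{"dx": 0,"dy": 0,"dz": -20,"turn": 0},{"dx": 0,"dy": 0,"dz": -60,"turn": 0},{"dx": 0,"dy": 0,"dz": -120,"turn": 0},{"dx": 0,"dy": 0,"dz": -170,"turn": 0},{"dx": 0,"dy": 0,"dz": -170,"turn": 0}])

```text
time_s: 9.18
ee_pos: [0.542, 0.106, 0.2387]
ee_rot: [0.002, 0.745, 0.667, 0.004]
contact_force: [0.1, -0.2, -0.4]
finger_gap: 0.0851
finger_force: 0.0
```

```bash
python3 look.py w4
python3 - <<'E'
from go import *;from rig import bot
s=bot.sense();print(delta((s['ee_pos'],s['ee_rot']),[.455,-.322,.22]))
E
```

```text
9.175 [0.54197813 0.1060245  0.23872651] [0.00195973 0.74539107 0.66661385 0.00377861] 0.07066444358833154
('a -6.4', array([-435. ,  -37.2,   15.5]))
```

View pics/w4.png

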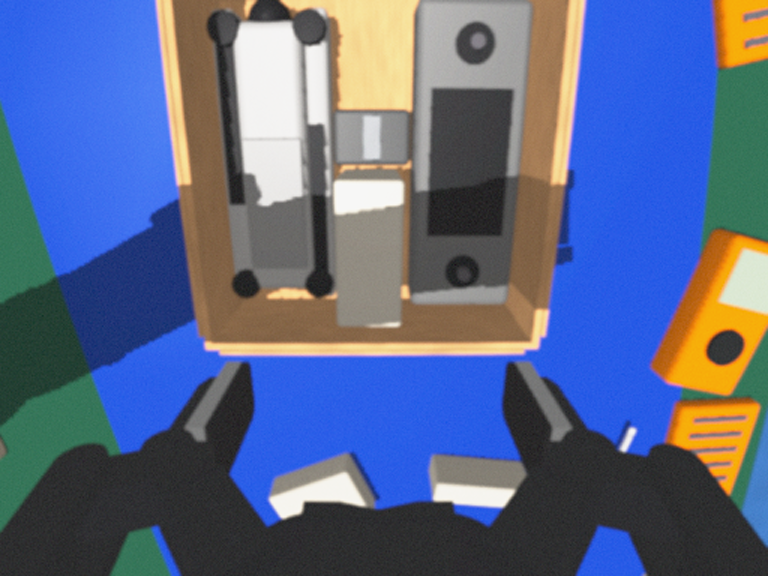

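The long block is down in its gap between the battery (334–408, 112–163) and the near wall, with its top at (334–404, 178–326). Next is the short block.

>>> arm_command(commands=[{"dx": -50,"dy": -4,"dz": 0,"turn": 10},{"dx": -100,"dy": -8,"dz": 0,"turn": 20},{"dx": -152,"dy": -12,"dz": 0,"turn": 30},{"dx": -204,"dy": -16,"dz": 0,"turn": 40},{"dx": -256,"dy": -20,"dz": 0,"turn": 50},{"dx": -308,"dy": -24,"dz": 5,"turn": 60},{"dx": -360,"dy": -28,"dz": 10,"turn": 70},{"dx": -405,"dy": -33,"dz": 15,"turn": 80}])

```text
time_s: 10.22
ee_pos: [0.46, -0.2943, 0.2179]
ee_rot: [-0.0, 1.0, 0.028, -0.001]
contact_force: [0.2, 0.1, 0.2]
finger_gap: 0.0855
finger_force: 0.0
```

Run:
```python
from go import *;from rig import bot
s=bot.sense();print(delta((s['ee_pos'],s['ee_rot']),[.455,-.324,.22]))
```

```text
('a -86.8', array([-6.7, 29.4, -2.1]))
```

>>> arm_command(commands=[{"dx": -7,"dy": 29,"dz": 0,"turn": 10},{"dx": -7,"dy": 29,"dz": 0,"turn": 11},{"dx": -7,"dy": 29,"dz": 0,"turn": 11},{"dx": -7,"dy": 29,"dz": 0,"turn": 11}])

```text
time_s: 10.72
ee_pos: [0.4567, -0.3207, 0.2191]
ee_rot: [-0.001, 0.998, -0.063, -0.0]
contact_force: [-0.2, -0.2, 0.0]
finger_gap: 0.0852
finger_force: 0.0
```

```bash
python3 look.py w5
```

```text
10.725 [ 0.45669657 -0.32069543  0.21914067] [-7.86165165e-04  9.98016104e-01 -6.29529339e-02 -4.07612643e-04] 0.007756803926310618
```

View pics/w5.png

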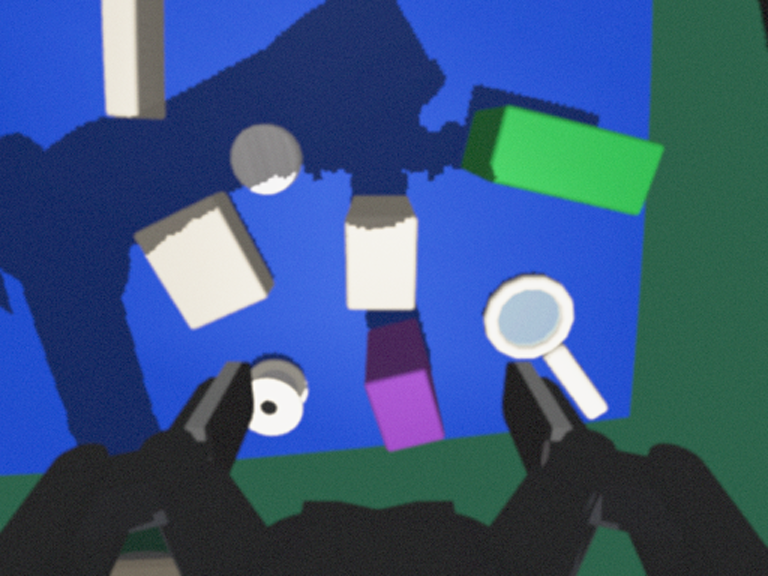

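The short block's top is at (345,218),(417,217),(416,310),(348,310), nearly aligned with the gripper. Purple lies behind it at (405,410), outside the finger path.

Run:
```python
from go import *;import pickle
o=pickle.load(open('w5.pkl','rb'));P=o['pose'];g=lambda p:(np.array(p)+.5)/1.5-.5
r=rect(plane(o,g([(345,218),(417,217),(416,310),(348,310)]),.09,P));print(r,delta(P,[*r[0],.06]))
```

```text
(array([ 0.4553, -0.3218]), [(np.float64(0.0451), np.float64(-96.8)), (np.float64(0.0624), np.float64(173.6))]) ('a -97.2', array([ -1.1,   1.5, 159.1]))
```

>>> arm_command(commands=[{"dx": -1,"dy": 1.5,"dz": 30,"turn": 0},{"dx": -1,"dy": 1.5,"dz": 70,"turn": 0},{"dx": -1,"dy": 1.5,"dz": 110,"turn": 0},{"dx": -1,"dy": 1.5,"dz": 140,"turn": 0},{"dx": -1,"dy": 1.5,"dz": 155,"turn": 0},{"dx": -1,"dy": 1.5,"dz": 159,"turn": 0},{"dx": -1,"dy": 1.5,"dz": 159,"turn": 0}])

```text
time_s: 11.65
ee_pos: [0.4556, -0.324, 0.0615]
ee_rot: [0.0, 0.998, -0.064, 0.001]
contact_force: [-0.3, 0.4, 0.3]
finger_gap: 0.0854
finger_force: 0.0
```

>>> arm_command(commands=[{"dx": 0,"dy": 0,"dz": 0,"turn": 0},{"dx": 0,"dy": 0,"dz": 0,"turn": 0},{"dx": 0,"dy": 0,"dz": 0,"turn": 0},{"dx": 0,"dy": 0,"dz": 0,"turn": 0},{"dx": 0,"dy": 0,"dz": 0,"turn": 0},{"dx": 0,"dy": 0,"dz": 0,"turn": 0}], gripper=0)

```text
time_s: 12.4
ee_pos: [0.4555, -0.3238, 0.0617]
ee_rot: [-0.0, 0.998, -0.064, 0.001]
contact_force: [-0.6, 1.0, 6.0]
finger_gap: 0.0452
finger_force: 60.9
```

>>> arm_command(commands=[{"dx": 0,"dy": 0,"dz": -40,"turn": 0},{"dx": 0,"dy": 0,"dz": -95,"turn": 0},{"dx": 0,"dy": 0,"dz": -150,"turn": 0},{"dx": 0,"dy": 0,"dz": -180,"turn": 0}])

```text
time_s: 12.9
ee_pos: [0.4556, -0.3246, 0.2439]
ee_rot: [0.001, 0.998, -0.065, 0.002]
contact_force: [-0.1, 0.0, -1.1]
finger_gap: 0.045
finger_force: 61.5
```

Run:
```python
from go import *;from rig import bot
s=bot.sense();print(delta((s['ee_pos'],s['ee_rot']),[.5565,.2455,.24]))
import pickle
o=pickle.load(open('w4.pkl','rb'));P=o['pose'];g=lambda p:(np.array(p)+.5)/1.5-.5
f=lambda n,p,z:print(n,plane(o,g(p),z,P).round(4).tolist())
f('batt',[(335,111),(409,111),(409,163),(335,163)],.049)
f('long top',[(334,179),(405,179),(402,326),(336,326)],.095)
f('gap sides floor',[(335,90),(412,90),(337,20),(412,20)],.005)
```

```text
('a -97.4', array([  26.6, -578.4,    3. ]))
batt [[0.5245, 0.2046], [0.5768, 0.1988], [0.5735, 0.1626], [0.5195, 0.1687]]
long top [[0.5217, 0.1616], [0.5669, 0.1565], [0.5553, 0.0541], [0.5086, 0.0595]]
gap sides floor [[0.5232, 0.2225], [0.5842, 0.2158], [0.5316, 0.2729], [0.5888, 0.2666]]
```

>>> arm_command(commands=[{"dx": 2,"dy": -50,"dz": 0,"turn": -9},{"dx": 5,"dy": -105,"dz": 0,"turn": -19},{"dx": 7,"dy": -160,"dz": 0,"turn": -29},{"dx": 10,"dy": -215,"dz": 0,"turn": -39},{"dx": 13,"dy": -270,"dz": 0,"turn": -49},{"dx": 15,"dy": -325,"dz": 0,"turn": -59},{"dx": 18,"dy": -380,"dz": 0,"turn": -69},{"dx": 20,"dy": -435,"dz": 0,"turn": -79}])

```text
time_s: 13.9
ee_pos: [0.531, 0.1068, 0.2412]
ee_rot: [0.0, 0.809, 0.587, 0.0]
contact_force: [0.7, -0.0, 0.0]
finger_gap: 0.0452
finger_force: 61.5
```

Run:
```python
from go import *;from rig import bot
s=bot.sense();print(delta((s['ee_pos'],s['ee_rot']),[.556,.243,.22]))
```

```text
('a -18.1', array([137.2, -18.5,  21.2]))
```

>>> arm_command(commands=[{"dx": 50,"dy": -7,"dz": 0,"turn": -6},{"dx": 100,"dy": -14,"dz": 5,"turn": -11},{"dx": 137,"dy": -18.5,"dz": 10,"turn": -11.5},{"dx": 137,"dy": -18.5,"dz": 20,"turn": -11.5},{"dx": 137,"dy": -18.5,"dz": 20,"turn": -11.5},{"dx": 137,"dy": -18.5,"dz": 20,"turn": -11.5}])

```text
time_s: 14.65
ee_pos: [0.5568, 0.2391, 0.2212]
ee_rot: [0.0, 0.749, 0.662, -0.0]
contact_force: [-0.3, 0.6, -0.1]
finger_gap: 0.0452
finger_force: 61.5
```

```bash
python3 look.py w6
python3 - <<'E'
from go import *;from rig import bot
s=bot.sense();print(delta((s['ee_pos'],s['ee_rot']),[.556,.243,.0667]))
E
```

```text
14.65 [0.55676448 0.23912593 0.22117724] [ 3.64263607e-04  7.49117993e-01  6.62436464e-01 -1.77996116e-04] 0.00233689223887514
('a -7.0', array([  3.5,  -1.4, 154.7]))
```

>>> arm_command(commands=[{"dx": 2,"dy": -1,"dz": 20,"turn": -0.4},{"dx": 2,"dy": -1,"dz": 50,"turn": -0.4},{"dx": 2,"dy": -1,"dz": 80,"turn": -0.4},{"dx": 2,"dy": -1,"dz": 105,"turn": -0.4},{"dx": 2,"dy": -1,"dz": 125,"turn": -0.4},{"dx": 2,"dy": -1,"dz": 140,"turn": -0.4},{"dx": 2,"dy": -1,"dz": 147,"turn": -0.4},{"dx": 2,"dy": -1,"dz": 150,"turn": -0.4}])

```text
time_s: 15.7
ee_pos: [0.5561, 0.243, 0.0709]
ee_rot: [0.0, 0.746, 0.666, 0.0]
contact_force: [-1.1, 0.4, -0.6]
finger_gap: 0.0451
finger_force: 61.5
```

>>> arm_command(commands=[{"dx": 0,"dy": 0,"dz": 3,"turn": 0},{"dx": 0,"dy": 0,"dz": 5,"turn": 0},{"dx": 0,"dy": 0,"dz": 5,"turn": 0}])

```text
time_s: 16.08
ee_pos: [0.5561, 0.2433, 0.0667]
ee_rot: [0.0, 0.746, 0.666, 0.001]
contact_force: [-0.9, 0.5, 4.4]
finger_gap: 0.0452
finger_force: 62.0
```

On the floor (z 66.7 mm, 4 N). Releasing and retreating.

>>> arm_command(commands=[{"dx": 0,"dy": 0,"dz": 0.5,"turn": 0},{"dx": 0,"dy": 0,"dz": 0.5,"turn": 0}])

```text
time_s: 16.32
ee_pos: [0.5561, 0.2432, 0.0666]
ee_rot: [-0.0, 0.746, 0.666, 0.001]
contact_force: [-2.8, -0.2, 8.5]
finger_gap: 0.0451
finger_force: 62.7
```

>>> arm_command(commands=[{"dx": 0,"dy": 0,"dz": 0,"turn": 0},{"dx": 0,"dy": 0,"dz": 0,"turn": 0},{"dx": 0,"dy": 0,"dz": 0,"turn": 0},{"dx": 0,"dy": 0,"dz": 0,"turn": 0},{"dx": 0,"dy": 0,"dz": 0,"turn": 0}], gripper=1)

```text
time_s: 16.95
ee_pos: [0.5558, 0.243, 0.0652]
ee_rot: [-0.0, 0.746, 0.666, -0.0]
contact_force: [0.9, -0.3, -0.9]
finger_gap: 0.0851
finger_force: 0.0
```

>>> arm_command(commands=[{"dx": 0,"dy": 0,"dz": -20,"turn": 0},{"dx": 0,"dy": 0,"dz": -60,"turn": 0},{"dx": 0,"dy": 0,"dz": -120,"turn": 0},{"dx": 0,"dy": 0,"dz": -170,"turn": 0},{"dx": 0,"dy": 0,"dz": -210,"turn": 0},{"dx": 0,"dy": 0,"dz": -210,"turn": 0},{"dx": 0,"dy": 0,"dz": -210,"turn": 0}])

```text
time_s: 17.82
ee_pos: [0.5552, 0.243, 0.2747]
ee_rot: [-0.0, 0.746, 0.666, -0.0]
contact_force: [-0.2, -0.7, -1.5]
finger_gap: 0.0857
finger_force: 0.0
```

```bash
python3 look.py w7
```

```text
17.825 [0.55516995 0.24304815 0.27469241] [-3.57726636e-04  7.45929432e-01  6.66024720e-01 -4.75928312e-04] 0.020071769576365625
```

View pics/w7.png

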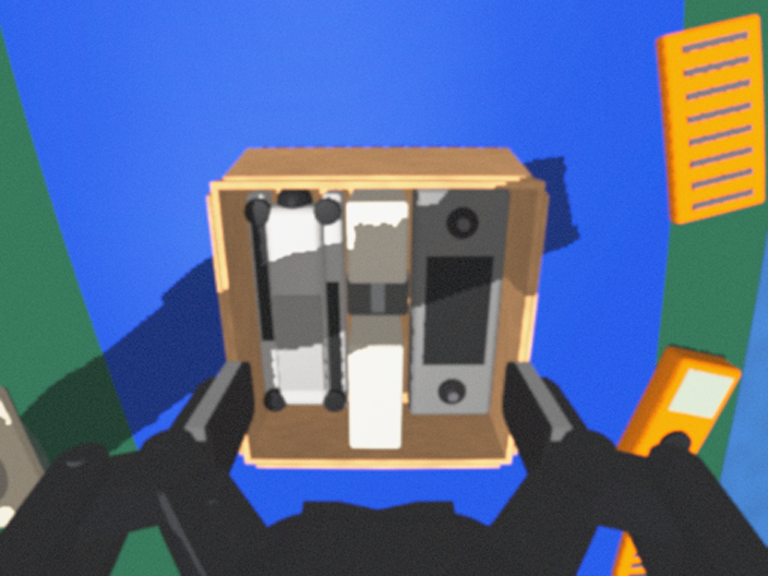

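Both blocks stand upright in their gaps, the short one at (347–408, 200–282) and the long one at (348–403, 345–448). The battery is between them at (377,298) and the gripper is clear.

```bash
python3 -c "
from rig import bot
print(bot.close_job())"
```

```text
the job is handed in; nothing more can be done
None
```

The long and then the short foam block were set upright on the carton floor in their gaps and released, with the gripper clear, and the job was handed in at about 18 s of the 56 s allowed.

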